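# Change the electrode insert in a lamp-stem welding nest

### The arm

A 6-joint arm with a two-finger parallel gripper is mounted at the origin on the work surface. World frame = base frame: x ahead of the robot, y to its left, z up, the work surface at z = 0. Lengths are in m, angles in rad, forces in N, time in s.
With the tool pointing down it reaches from about 0.35 to 0.775 m from the base axis. Payload 5.5 kg.
Tool frame: the origin (TCP) lies at the very end of the fingers, on their centre line; the grasp point (between the pads) lies 19 mm behind it; z points along the fingers, y is the direction in which the jaws open and shut (so a half turn about z gives the same grasp; the last joint's range is limited). The gripper opens to 85 mm and grips with 20 to 120 N. Pads are 22 mm wide; open, the fingers measure 114 mm over their backs; the gripper's body (76 mm by 85 mm) begins 54 mm behind the grasp point. The pads swing forward as they close: fully open they stand 13 mm farther back than shut.
Start: joints at [-1.28, 0.313, 0.046, 1.304, 0, 1.431], TCP at [0.24, -0.523, 0.231] pointing down, gripper open.
Joint ranges: [-2.76, 2.76], [-0.86, 1.69], [-1.03, 1.26], [-2.2, 2.34], [-1.47, 1.5], [-3.14, 3.14]. Speed limits (rad/s): [2.57, 2.57, 3.14, 3.14, 3.14, 3.14].

### API

Orientations are given as a unit quaternion [w, x, y, z].
In Python, from workcell import get_state, imaging, env, spotter gives the robot as it stands.
- The arm moves only by the tool play_rows, never from a script. Its argument "moves" is a list of rows, each an object with "claw": the finger opening in cm, from 0 to 8.54; "delta_pos": the shift along the tool's x, y, z in cm, a list of three; "twist": the turn about the tool's z in degrees. A call has 1 to 12 rows; each row is the pose to reach, as a shift and turn from the pose commanded when the call began, along the tool's axes at that moment; what a row does not reach only later rows make up. A row lasts 1/8 s, in which the tool goes at most 62.5 mm and 10.7 degrees, less where a joint would pass 70% of its speed; a pose out of reach is approached as far as the arm can. A call with a gripper value outside its range is refused whole. The fingers move at their own pace and stop on an object; "force" is the grip in N (left out, the last holds). Time passes only in rows, so rows that repeat a pose let the fingers close. It gives the time, the measured TCP pose, the force and the opening at its end, in the units of the state.
- get_state(): the state, without advancing time (a new reading comes with each control period).
- imaging.read_camera(name): name is "scene" or "side" or "wrist"; returns the picture (480x640x3 uint8, red, green, blue); there is no depth.
- imaging.camera_info(name): a dict with "fx", "fy", "cx", "cy" (pixels), "world_to_cam" (4x4, takes a point from world to camera coordinates). Camera axes: x right, y down, z forward; pixel columns grow to the right and rows downward; lengths in m; the calibration is good to about 2 mm. A picture is of the moment at which its call begins: read the wrist's pose just before it. camera_info takes no time and is no camera call; for the wrist camera it gives the pose at the moment of the call.
- env.hand_in(): hands the job in, once; it reports no verdict.
Trained networks look in the newest picture that a camera, given by its name, has taken for a name from the list of things; names that differ only in an ending like _2 or _b are one class to them, and where a whole thing is asked for, a point or a joint stands for the part that bears it (a point fixed in the world has none). Each returns a list of dicts, best first, with "conf" (0 to 1); they miss things now and then, are a little off and sometimes report something else, mostly with a low value. They report only what shows in the picture. A call takes as long as a camera call. They do not tell look-alikes from the thing itself.
- spotter.spot_in(camera, query): "extent" ([left, top, right, bottom] in pixels, round what is visible of it).
The state is a dict: "clock": time; "joint_pos": joint angles; "qvel": joint speeds; "tau": joint torques, N m; "tcp_pos": TCP position; "orientation": TCP orientation; "wrist_force": force on the tool from outside, world axes, zero at the start; "ft_torque": the same for the moment, N m; "finger_gap": finger opening in m.
Only numpy, scipy, OpenCV 4.12 (cv2) and the standard library are available. Lean on these libraries where they do the work, as an engineer would, in place of code of your own. Each camera call takes 0.05 s, during which the arm holds its last target. There are 200 camera calls.

### The job

Change over the electrode insert in the welding nest: lift the worn insert out of the nest's pocket and stand it upright in the empty bay of the wooden tray, then take the one spare on the bench whose foot has the same key tab and seat it fully home in the pocket, flat and square, and let go of it. Finally swing the nest's clamp arm all the way shut over the insert's foot. Leave the other inserts and everything else on the bench where they stand.

Things in the scene. Friction and masses are not known exactly. Their poses are not given: they have to be found in the camera images.
- worn: Metal insert in the nest pocket at the start. Foot 64 (x) x 44 (y) x 14 mm thick, plus a key tab 16 mm wide standing out 12 mm from its -y side (tab centre x = -16, end y = -34 mm). On the foot a centred steel grip block 30 (x) x 16 (y) mm, 14 to 46 mm above the underside; two copper prongs to 56 mm. Origin: centre of the 64 x 44 underside; z up. 0.15 to 0.31 kg.
- spare: The matching spare, the same shape, size, mass range and origin as the worn insert. Stands upright on the bench in a rough row with two other inserts, in any of the three places and at any yaw; the only one of the row with a key tab.
- round_insert: Other insert, leave alone: as the spare above the foot, but with a round foot 60 mm across. Origin: centre of its underside.
- long_insert: Other insert, leave alone: as the spare above the foot, but with a plain 78 x 38 mm foot and no tab. Origin: centre of its underside.
- nest: Welding nest, fixed: grey plate 150 mm (x) by 120 mm (y), top 24 mm above the bench, with a pocket in its middle 14 mm deep, shaped like the keyed foot with 1.5 mm to spare on every side and a 4 mm 45-degree lead-in at the mouth; a seated foot is flush with the plate. Origin: middle of its underside.
- pocket (a point): Centre of the pocket's floor, 10 mm above the bench; axes of the nest: a seated insert's origin lies here with its x, y, z along these (key slot on the -y side at x = -16 mm).
- clamp (a joint): Clamp arm angle (rad): 0 shut (stop), 1.95 fully open. Vertical pivot at x = +28, y = +40 mm from the pocket centre, nest axes. Shut, the arm points to -y over the foot's +x end, 4 mm above the plate, 10 mm wide, 8 thick. Opening swings it towards +x (counter-clockwise from above). Stays where left; friction about 0.6 N at the pin.
- clamp_pin (a point): Top of the clamp arm's upright round handle pin, 12 mm across, black, 70 mm from the pivot; the pin runs from 4 mm to 54 mm above the plate (this point is 78 mm above the bench). It does not spin on the arm: a firm grip must turn with the arm.
- tray: Wooden tray, fixed, 170 mm (x) by 130 mm (y); its -x part is the empty bay (121 mm along x, 116 mm along y inside, walls 18 mm high); its +x end (from x = +43 mm) is a block with two rows of glass stems, up to 86 mm above the bench. Origin: middle of its underside.
- bay (a point): Centre of the bay's floor, 6 mm above the bench; axes of the tray (the stem block begins 60 mm to +x).
- jar: Bystander: amber glass jar, 52 mm across, 75 mm tall. Origin: centre of its underside.
- cup: Bystander: white cup, 66 mm across, 60 mm tall. Origin: centre of its underside.
- brush: Bystander: brush lying flat, about 25 mm high. Origin: under its middle.
- spool: Bystander: copper spool, 44 mm across, 18 mm tall. Origin: centre of its underside.
- weight: Bystander: brass weight, 48 mm across, 45 mm tall. Origin: centre of its underside.
- pliers: Bystander: pliers lying flat, 140 mm long, 14 mm high. Origin: at their pivot.
There are look-alikes about, which are no part of the job. What is shaped like the worn but green or purple is not meant. Leave any green look-alike of the spare alone.

How it is judged:
On the way, in this order (a step that is already met when the one before it is completed fails the run):
1. the worn insert stands upright in the tray's bay, let go (horizontal distance between worn and bay below 0.055 m and z of worn in the frame of bay between -0.004 and 0.004 m and angle between worn's own z axis and vertical below 0.08 rad and linear speed of worn below 0.02 m/s and contact force between worn and the fingers below 0.1 N), for 0.2 s.
2. the keyed spare is seated home, flat and square in the pocket, let go (horizontal distance between spare and pocket below 0.003 m and z of spare in the frame of pocket below 0.002 m and angle between the x axis of spare and the x axis of pocket, either way round below 0.08 rad and angle between spare's own z axis and vertical below 0.04 rad and linear speed of spare below 0.02 m/s and contact force between spare and the fingers below 0.1 N), for 0.2 s.
3. the clamp arm is swung shut (value of joint clamp below 0.12 rad), for 0.2 s.
At the end, for the whole second after the job is handed in: Worn insert upright (0.08 rad) on the bay floor within 55 mm of its centre; spare in the pocket within 3 mm of centre, no more than 2 mm above its floor, square within 0.08 rad, level within 0.04 rad; clamp within 0.12 rad of shut; both inserts released and at rest (all of step 1 and all of step 2 and value of joint clamp below 0.12 rad); the robot touches nothing.
It fails at once if another insert or a bystander is shifted more than 30 mm or knocked over (distance of any of round_insert, long_insert, jar, cup, brush, spool, weight, pliers from where it was at the start of the episode above 0.03 m or angle between any of round_insert, long_insert, jar, cup, brush, spool, weight, pliers's own z axis and vertical above 0.5 rad).
It also fails if it takes over 69 s, if anything falls off the work surface, if the arm or the gripper's body presses on something with over 40 N, if the wrist force passes 120 N, or if a joint passes its speed limit or range.

## Working session

There is one attempt and no reset: what is moved stays moved. The work goes in short steps, Python scripts to look and compute and a tool call to move; the robot and the scene stay as the last step left them, time stands still between calls to the robot, and variables do not carry over. Pictures are saved under pics/ and viewed, about 8 in all and at most 12, crops included, and the job is handed in when it is done.

Besides the shell and the picture viewer there is one more tool, called after "Call:" in YAML: its name, and indented under it one key for each argument. play_rows: Moves the arm, as the interface text tells. Its arguments: {"type":"object","properties":{"moves":{"type":"array"},"force":{"type":"number"}},"required":["moves"]}

```bash
mkdir -p pics; ls
cat > h.py <<'E'
from workcell import get_state, imaging, env, spotter
import numpy as np, cv2
def shot(n,f):
    im=imaging.read_camera(n); cv2.imwrite('pics/'+f,im[:,:,::-1]); return im
def ray(n,u,v,z,info=None):
    i=info or imaging.camera_info(n); T=np.linalg.inv(np.array(i['world_to_cam']))
    d=T[:3,:3]@np.array([(u-i['cx'])/i['fx'],(v-i['cy'])/i['fy'],1]); o=T[:3,3]
    return o+d*(z-o[2])/d[2]
def proj(n,p,info=None):
    i=info or imaging.camera_info(n); T=np.array(i['world_to_cam'])
    c=T[:3,:3]@np.array(p,float)+T[:3,3]; return np.array([i['fx']*c[0]/c[2]+i['cx'],i['fy']*c[1]/c[2]+i['cy']])
E
python3 - <<'E'
from h import *
np.set_printoptions(precision=4,suppress=True)
print(get_state())
for c in ['scene','side']:
    shot(c,c+'0.png'); i=imaging.camera_info(c); print(c,i['fx'],np.linalg.inv(np.array(i['world_to_cam']))[:3,3])
    for q in ['worn','spare','round_insert','long_insert','nest','tray','clamp_pin','jar','cup','brush','spool','weight','pliers']:
        print(q,[( [round(x) for x in r['extent']],round(r['conf'],2)) for r in spotter.spot_in(c,q)][:4])
E
```

```text
pics
{'clock': 0.0, 'joint_pos': array([-1.2796,  0.314 ,  0.045 ,  1.3036,  0.    ,  1.4312]), 'qvel': array([-0.0001,  0.0009, -0.0008,  0.0015, -0.0012, -0.0021]), 'tau': array([  0.0011, -48.063 ,  29.8531,   0.0193,  -0.0001,   0.    ]), 'tcp_pos': array([ 0.24  , -0.522 ,  0.2304]), 'orientation': array([-0.0009,  0.9769,  0.2137, -0.0001]), 'wrist_force': array([ 0.0837, -1.056 ,  0.0906]), 'ft_torque': array([ 0.0259, -0.0398,  0.0082]), 'finger_gap': 0.08544109773974934}
scene 487.71486743242656 [ 1.2501 -0.3732  0.781 ]
worn [([207, 267, 240, 291], 0.91), ([195, 224, 229, 245], 0.74), ([133, 277, 167, 308], 0.63)]
spare [([328, 261, 351, 296], 0.98), ([293, 305, 330, 334], 0.77), ([206, 265, 243, 291], 0.61)]
round_insert [([354, 289, 384, 323], 0.89), ([312, 225, 329, 257], 0.5)]
long_insert [([313, 224, 328, 258], 0.97)]
nest [([184, 251, 265, 323], 0.61)]
tray [([368, 196, 454, 256], 0.85)]
clamp_pin [([313, 222, 332, 258], 0.7), ([242, 274, 270, 298], 0.59)]
jar [([266, 327, 296, 376], 0.72), ([483, 195, 510, 231], 0.67)]
cup [([481, 197, 512, 230], 0.71)]
brush [([434,
[... 214 characters left out ...]
worn [([364, 202, 386, 220], 0.56), ([339, 195, 401, 237], 0.53)]
spare [([282, 231, 308, 257], 0.76), ([288, 205, 313, 223], 0.7), ([242, 251, 260, 266], 0.53)]
round_insert [([252, 218, 276, 242], 0.83)]
long_insert [([313, 250, 341, 280], 0.74)]
nest [([336, 194, 404, 236], 0.94), ([371, 166, 404, 185], 0.32)]
tray [([207, 266, 301, 342], 0.76), ([332, 199, 401, 241], 0.25)]
clamp_pin [([332, 195, 362, 221], 0.56), ([334, 198, 401, 239], 0.48)]
jar [([294, 170, 311, 199], 0.8), ([283, 230, 304, 256], 0.5), ([206, 264, 298, 344], 0.37)]
cup [([144, 315, 178, 356], 0.83)]
brush [([177, 352, 246, 422], 0.58)]
spool []
weight [([183, 251, 206, 273], 0.57)]
pliers [([369, 166, 406, 182], 0.8)]
```

```bash
sleep 1
python3 - <<'E'
import cv2
im=cv2.imread('pics/scene0.png')[160:400,100:520]
cv2.imwrite('pics/sc_crop.png',cv2.resize(im,(800,457),interpolation=cv2.INTER_CUBIC))
im=cv2.imread('pics/side0.png')[150:360,130:420]
cv2.imwrite('pics/si_crop.png',cv2.resize(im,(800,579),interpolation=cv2.INTER_CUBIC))
E
```

```text
(no output)
```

View pics/sc_crop.png

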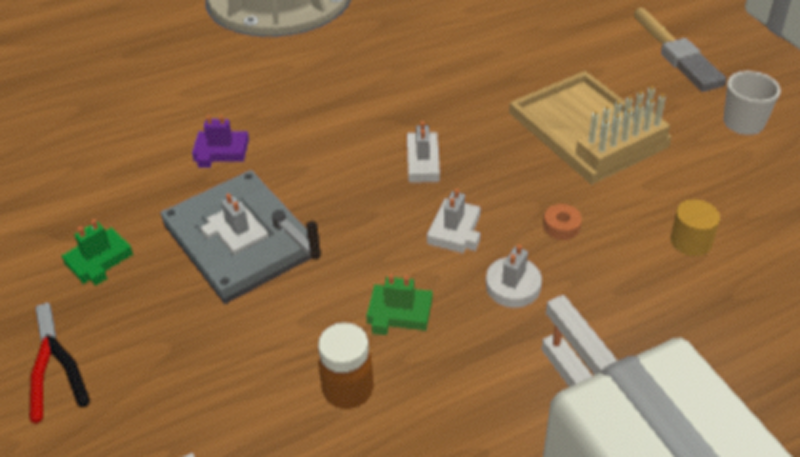

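View pics/si_crop.png

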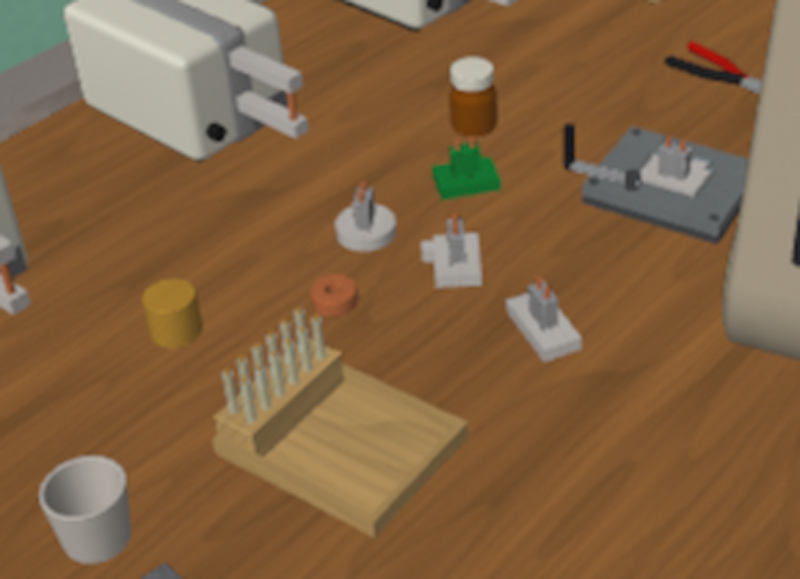

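The row has three white inserts. The long one is at scene (321,241), the tabbed white one at (339,277) and the round one at (369,306). The tabbed white one fits the spare. The green ones at (151,288) and (310,320) and the purple one at (214,235) are look-alikes.

Run:
```python
from h import *
np.set_printoptions(precision=4,suppress=True)
def s(x,y): return (100+x*420/800,160+y*240/457)
def d(x,y): return (130+x*290/800,150+y*210/579)
for n,a,b,z in [('worn block top',(237,203),(677,146),.056),('spare blk top',(455,198),(456,225),.046),('pin top',(313,224),(570,127),.078),
 ('nestcorner top',(250,172),None,.024),('nest right',(319,250),None,.024),('nest front',(226,291),None,.024),('nest left',(163,212),None,.024),
 ('tray left',(512,105),(466,428),.024),('tray far',(587,73),(374,528),.024),('jar',(345,345),(472,75),.07),('round',(517,250),(365,192),.046),('long',(423,132),(543,288),.046),('green',(400,285),(467,150),.046)]:
    print(n,ray('scene',*s(*a),z)[:2], ray('side',*d(*b),z)[:2] if b else '')
st=get_state(); i=imaging.camera_info('wrist'); T=np.linalg.inv(np.array(i['world_to_cam'])); print(T, st['tcp_pos'], i['fx'],i['cx'],i['cy'])
```

```text
worn block top [ 0.4855 -0.2227] [ 0.4845 -0.2334]
spare blk top [0.5834 0.0025] [ 0.5867 -0.0058]
pin top [ 0.5771 -0.1662] [ 0.5725 -0.1689]
nestcorner top [ 0.4074 -0.1846] 
nest right [ 0.5661 -0.1597] 
nest front [ 0.575 -0.27 ] 
nest left [ 0.426  -0.2971] 
tray left [0.4436 0.1648] [0.4193 0.179 ]
tray far [0.431  0.2925] [0.4066 0.3048]
jar [ 0.7323 -0.1977] [ 0.7244 -0.1952]
round [0.6853 0.0227] [0.6935 0.0083]
long [0.4618 0.024 ] [0.463  0.0176]
green [ 0.671  -0.1104] [ 0.66   -0.1091]
[[ 0.4171 -0.8606 -0.2923  0.3157]
 [-0.9089 -0.3952 -0.1334 -0.4884]
 [-0.0007  0.3213 -0.947   0.3739]
 [ 0.      0.      0.      1.    ]] [ 0.2401 -0.5225  0.2313] 383.2716579913058 317.75890976601954 240.38404168997013
```

```bash
cat >> h.py <<'E'
def yaw():
    w,x,y,z=get_state()['orientation']; return np.degrees(np.arctan2(2*(x*y+w*z),1-2*(y*y+z*z)))
def go(x,y,z,psi):
    "tool-axis shift (cm) and twist (deg) to a world pose, tool down"
    s=get_state(); from scipy.spatial.transform import Rotation as R
    q=s['orientation']; M=R.from_quat([q[1],q[2],q[3],q[0]]).as_matrix()
    d=M.T@(np.array([x,y,z])-s['tcp_pos'])*100; t=(yaw()-psi+180)%360-180
    print('delta',d.round(2),'twist',round(t,1),'q6',round(s['joint_pos'][5],2),'tcp',s['tcp_pos'].round(4),'yaw',round(yaw(),2),'t',s['clock'])
E
python3 -c "
from h import *
go(.5,-.22,.18,10)"
```

```text
delta [ 36.25 -16.63   5.13] twist 14.7 q6 1.43 tcp [ 0.2401 -0.5225  0.2313] yaw 24.68 t 1.4
```

Call:
play_rows:
  moves:
    - {"claw": 8.5,"delta_pos": [36.2,-16.6,5],"twist": 14.7}
    - {"claw": 8.5,"delta_pos": [36.2,-16.6,5],"twist": 14.7}
    - {"claw": 8.5,"delta_pos": [36.2,-16.6,5],"twist": 14.7}
    - {"claw": 8.5,"delta_pos": [36.2,-16.6,5],"twist": 14.7}
    - {"claw": 8.5,"delta_pos": [36.2,-16.6,5],"twist": 14.7}
    - {"claw": 8.5,"delta_pos": [36.2,-16.6,5],"twist": 14.7}
    - {"claw": 8.5,"delta_pos": [36.2,-16.6,5],"twist": 14.7}
    - {"claw": 8.5,"delta_pos": [36.2,-16.6,5],"twist": 14.7}
    - {"claw": 8.5,"delta_pos": [36.2,-16.6,5],"twist": 14.7}
    - {"claw": 8.5,"delta_pos": [36.2,-16.6,5],"twist": 14.7}

```text
clock: 2.65
tcp_pos: [0.4992, -0.2216, 0.1815]
orientation: [0.0, 0.996, 0.086, 0.0]
wrist_force: [-0.8, 0.4, -0.2]
finger_gap: 0.0845
```

Run:
```python
from h import *
import pickle
go(.58,0,.18,10)
i=imaging.camera_info('wrist'); im=shot('wrist','w_nest.png'); pickle.dump(i,open('w_nest.pkl','wb'))
for q in ['worn','nest','clamp_pin']: print(q,[(np.round(r['extent']),round(r['conf'],2)) for r in spotter.spot_in('wrist',q)][:3])
```

```text
delta [ 11.76 -20.45   0.15] twist -0.1 q6 2.4 tcp [ 0.4992 -0.2216  0.1815] yaw 9.88 t 2.65
worn [(array([437., 265., 517., 339.]), 0.79), (array([296., 194., 362., 276.]), 0.75)]
nest [(array([244., 100., 405., 317.]), 0.64)]
clamp_pin [(array([248., 102., 283., 215.]), 0.91)]
```

View pics/w_nest.png

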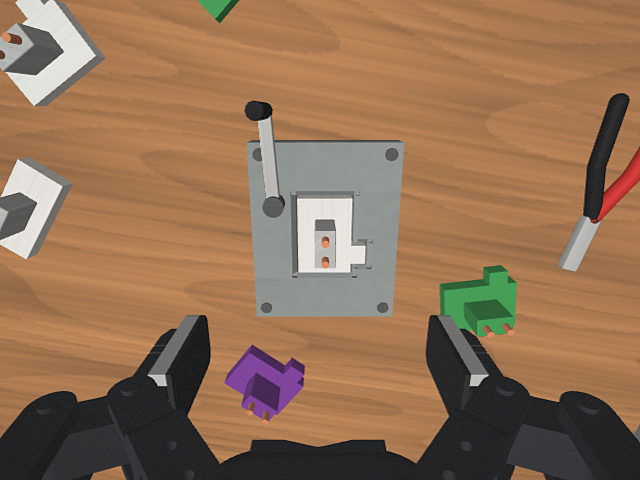

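```bash
cat >> h.py <<'E'
def fit(n,info,img,px,model,z,w=4):
    "sub-pixel corners -> plane z -> rigid 2D fit of model (mm); returns centre, yaw deg"
    g=cv2.cvtColor(img,cv2.COLOR_RGB2GRAY)
    p=np.float32(px).reshape(-1,1,2).copy()
    if w: cv2.cornerSubPix(g,p,(w,w),(-1,-1),(3,50,.01))
    p=p.reshape(-1,2); W=np.array([ray(n,u,v,z,info)[:2] for u,v in p]); m=np.array(model)/1000.
    mc,Wc=m.mean(0),W.mean(0); H=(m-mc).T@(W-Wc); th=np.arctan2(H[0,1]-H[1,0],H[0,0]+H[1,1])
    R=np.array([[np.cos(th),-np.sin(th)],[np.sin(th),np.cos(th)]]); t=Wc-R@mc
    print('px',p.round(1).tolist(),'c',t.round(4),'yaw',np.degrees(th).round(2),'res mm',((W-(m@R.T+t))*1000).round(1).tolist()); return t,th
E
python3 - <<'E'
from h import *
import pickle
i=pickle.load(open('w_nest.pkl','rb')); im=cv2.imread('pics/w_nest.png')[:,:,::-1].copy()
t,th=fit('wrist',i,im,[(248,141),(403,141),(392,316),(257,316)],[(75,60),(75,-60),(-75,-60),(-75,60)],.024)
fit('wrist',i,im,[(298,197),(351,196),(351,273),(297,273)],[(32,22),(32,-22),(-32,-22),(-32,22)],.024,3)
print(T:=np.linalg.inv(np.array(i['world_to_cam'])))
c,s=np.cos(th),np.sin(th); pin=ray('wrist',258,110,.078,i)[:2]; piv=t+np.array([.028*c-.04*s,.028*s+.04*c]); d=pin-piv
print('pin',pin,'piv',piv,np.hypot(*d),'clamp',np.degrees(np.arctan2(d[1],d[0])-th)+90)
# block top: where it should appear
for o in [(15,8),(15,-8),(-15,-8),(-15,8)]:
    x,y=np.array(o)/1000; print(proj('wrist',[t[0]+c*x-s*y,t[1]+s*x+c*y,.056],i).round(0))
v=im[190:285,285:370]; v=cv2.resize(v,None,fx=7,fy=6,interpolation=cv2.INTER_CUBIC); cv2.imwrite('pics/wc.png',v[:,:,::-1])
E
```

```text
px [[247.1999969482422, 142.39999389648438], [401.3999938964844, 141.60000610351562], [391.3999938964844, 316.3999938964844], [255.5, 318.20001220703125]] c [ 0.485  -0.2294] yaw 10.09 res mm [[0.8, -1.5], [0.4, 1.2], [0.1, 0.0], [-1.3, 0.3]]
px [[296.6000061035156, 198.39999389648438], [352.29998779296875, 198.3000030517578], [349.79998779296875, 271.8999938964844], [297.8999938964844, 271.3999938964844]] c [ 0.4852 -0.2297] yaw 9.7 res mm [[-0.4, 0.2], [-0.1, -0.2], [0.1, -0.1], [0.4, 0.1]]
[[ 1.71024621e-01 -9.32942154e-01 -3.16811485e-01  5.81104142e-01]
 [-9.85266580e-01 -1.62133585e-01 -5.44285424e-02 -2.07847845e-01]
 [-5.87100206e-04  3.21452389e-01 -9.46925560e-01  3.24158421e-01]
 [ 0.00000000e+00  0.00000000e+00  0.00000000e+00  1.00000000e+00]]
pin [ 0.57502062 -0.17187505] piv [ 0.50551387 -0.18511811] 0.07075709597290188 clamp 90.69439632444805
[314. 231.]
[335. 230.]
[335. 268.]
[314. 268.]
```

```bash
python3 -c "
from h import *
go(.485,-.2295,.08,9.9)
go(.485,-.2295,.028,9.9)"
```

```text
delta [-1.55  0.56 10.15] twist -0.0 q6 2.4 tcp [ 0.4993 -0.2213  0.1815] yaw 9.9 t 2.85
delta [-1.55  0.56 15.35] twist -0.0 q6 2.4 tcp [ 0.4993 -0.2213  0.1815] yaw 9.9 t 2.85
```

Call:
play_rows:
  moves:
    - {"claw": 4,"delta_pos": [-1.55,0.56,5],"twist": 0}
    - {"claw": 4,"delta_pos": [-1.55,0.56,9.5],"twist": 0}
    - {"claw": 4,"delta_pos": [-1.55,0.56,9.5],"twist": 0}
    - {"claw": 4,"delta_pos": [-1.55,0.56,11.5],"twist": 0}
    - {"claw": 4,"delta_pos": [-1.55,0.56,13.5],"twist": 0}
    - {"claw": 4,"delta_pos": [-1.55,0.56,15.2],"twist": 0}
    - {"claw": 4,"delta_pos": [-1.55,0.56,15.2],"twist": 0}
    - {"claw": 4,"delta_pos": [-1.55,0.56,15.2],"twist": 0}
  force: 40

```text
clock: 3.85
tcp_pos: [0.4866, -0.2296, 0.0311]
orientation: [0.001, 0.996, 0.087, 0.001]
wrist_force: [0.1, -0.3, 0.4]
finger_gap: 0.0399
```

Call:
play_rows:
  moves:
    - {"claw": 1.0,"delta_pos": [0,0,0],"twist": 0}
    - {"claw": 1.0,"delta_pos": [0,0,0],"twist": 0}
    - {"claw": 1.0,"delta_pos": [0,0,0],"twist": 0}
    - {"claw": 1.0,"delta_pos": [0,0,0],"twist": 0}
    - {"claw": 1.0,"delta_pos": [0,0,0],"twist": 0}
  force: 40

```text
clock: 4.47
tcp_pos: [0.4863, -0.2294, 0.0306]
orientation: [0.001, 0.996, 0.087, 0.001]
wrist_force: [0.3, -1.2, 6.9]
finger_gap: 0.0153
```

Call:
play_rows:
  moves:
    - {"claw": 1.0,"delta_pos": [0,0,-1],"twist": 0}
    - {"claw": 1.0,"delta_pos": [0,0,-3],"twist": 0}
    - {"claw": 1.0,"delta_pos": [0,0,-8],"twist": 0}
    - {"claw": 1.0,"delta_pos": [0,0,-14],"twist": 0}
    - {"claw": 1.0,"delta_pos": [0,0,-17],"twist": 0}
    - {"claw": 1.0,"delta_pos": [0,0,-17],"twist": 0}

```text
clock: 5.22
tcp_pos: [0.4867, -0.2295, 0.2022]
orientation: [0.002, 0.996, 0.087, 0.002]
wrist_force: [-0.1, 0.5, -2.4]
finger_gap: 0.0156
```

```bash
python3 -c "
from h import *
go(.47,.17,.2,65); print(get_state()['finger_gap'],get_state()['wrist_force'])"
```

```text
delta [  5.29 -39.63   0.09] twist -55.0 q6 2.38 tcp [ 0.4867 -0.2295  0.2022] yaw 9.99 t 5.225
0.015617742834797466 [-0.06320545  0.45170878 -2.39111432]
```

Call:
play_rows:
  moves:
    - {"claw": 1.0,"delta_pos": [5.3,-39.6,0],"twist": -55}
    - {"claw": 1.0,"delta_pos": [5.3,-39.6,0],"twist": -55}
    - {"claw": 1.0,"delta_pos": [5.3,-39.6,0],"twist": -55}
    - {"claw": 1.0,"delta_pos": [5.3,-39.6,0],"twist": -55}
    - {"claw": 1.0,"delta_pos": [5.3,-39.6,0],"twist": -55}
    - {"claw": 1.0,"delta_pos": [5.3,-39.6,0],"twist": -55}
    - {"claw": 1.0,"delta_pos": [5.3,-39.6,0],"twist": -55}
    - {"claw": 1.0,"delta_pos": [5.3,-39.6,0],"twist": -55}
    - {"claw": 1.0,"delta_pos": [5.3,-39.6,0],"twist": -55}
    - {"claw": 1.0,"delta_pos": [5.3,-39.6,0],"twist": -55}

```text
clock: 6.48
tcp_pos: [0.4688, 0.1693, 0.1987]
orientation: [-0.0, 0.844, 0.536, -0.001]
wrist_force: [-0.1, -0.1, -2.0]
finger_gap: 0.0155
```

Run:
```python
from h import *
import pickle
go(.47,.2,.1,65)
i=imaging.camera_info('wrist'); im=shot('wrist','w_tray.png'); pickle.dump(i,open('w_tray.pkl','wb'))
print([(np.round(r['extent']),round(r['conf'],2)) for r in spotter.spot_in('wrist','tray')][:3])
```

```text
delta [ 2.84 -1.19  9.87] twist -0.1 q6 2.19 tcp [0.4688 0.1693 0.1987] yaw 64.88 t 6.475
[]
```

View pics/w_tray.png

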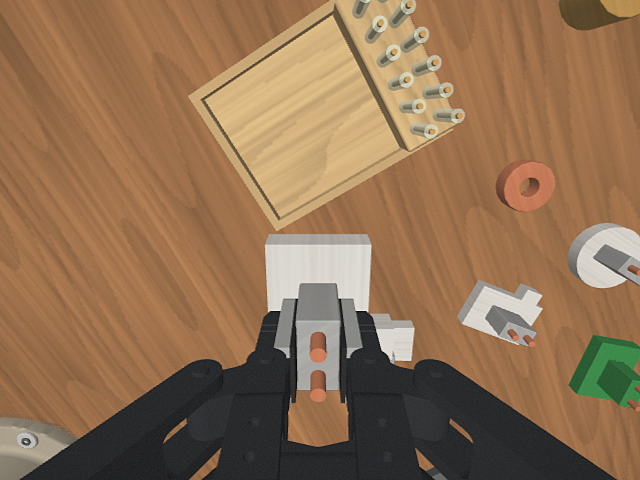

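The tray bay's inner rim corners are near (203,100), (280,219) and (402,150), with the stems to the right. The worn insert hangs level in the jaws. The white keyed spare is at (500,312), with its tab at (532,300).

Run:
```python
from h import *
import pickle
i=pickle.load(open('w_tray.pkl','rb')); im=cv2.imread('pics/w_tray.png')[:,:,::-1].copy()
for z in (.018,.024):
    fit('wrist',i,im,[(189,97),(277,230)],[(-85,65),(-85,-65)],z,0)
    t,th=fit('wrist',i,im,[(203,100),(280,219),(402,150)],[(-60.5,58),(-60.5,-58),(60.5,-58)],z,0)
go(t[0]-.008*np.cos(th),t[1]-.008*np.sin(th),.1,70)
go(t[0]-.008*np.cos(th),t[1]-.008*np.sin(th),.027,70)
fit('wrist',i,im,[(476,282),(458,319)],[(-32,22),(-32,-22)],.014,0)
```

```text
px [[189.0, 97.0], [277.0, 230.0]] c [0.5072 0.241 ] yaw 5.73 res mm [[0.1, -0.9], [-0.1, 0.9]]
px [[203.0, 100.0], [280.0, 219.0], [402.0, 150.0]] c [0.49   0.2386] yaw 5.1 res mm [[0.5, -1.3], [1.1, 1.1], [-1.6, 0.2]]
px [[189.0, 97.0], [277.0, 230.0]] c [0.5087 0.2412] yaw 5.73 res mm [[0.2, -2.1], [-0.2, 2.1]]
px [[203.0, 100.0], [280.0, 219.0], [402.0, 150.0]] c [0.4906 0.2391] yaw 5.1 res mm [[1.4, -2.7], [1.8, 1.9], [-3.1, 0.8]]
delta [ 6.82 -1.7   9.91] twist -5.1 q6 2.19 tcp [0.4691 0.1694 0.1991] yaw 64.87 t 6.575
delta [ 6.82 -1.7  17.21] twist -5.1 q6 2.19 tcp [0.4691 0.1694 0.1991] yaw 64.87 t 6.575
px [[476.0, 282.0], [458.0, 319.0]] c [0.5832 0.0065] yaw -42.4 res mm [[-0.9, -1.0], [0.9, 1.0]]
```

Call:
play_rows:
  moves:
    - {"claw": 1.0,"delta_pos": [6.8,-1.7,4],"twist": -5}
    - {"claw": 1.0,"delta_pos": [6.8,-1.7,8],"twist": -5}
    - {"claw": 1.0,"delta_pos": [6.8,-1.7,10],"twist": -5}
    - {"claw": 1.0,"delta_pos": [6.8,-1.7,13],"twist": -5}
    - {"claw": 1.0,"delta_pos": [6.8,-1.7,15.5],"twist": -5}
    - {"claw": 1.0,"delta_pos": [6.8,-1.7,16.8],"twist": -5}
    - {"claw": 1.0,"delta_pos": [6.8,-1.7,17.1],"twist": -5}
    - {"claw": 1.0,"delta_pos": [6.8,-1.7,17.1],"twist": -5}
    - {"claw": 1.0,"delta_pos": [6.8,-1.7,17.1],"twist": -5}

```text
clock: 7.7
tcp_pos: [0.4832, 0.2395, 0.0293]
orientation: [0.0, 0.819, 0.573, 0.001]
wrist_force: [-0.3, 0.0, -1.4]
finger_gap: 0.0153
```

Call:
play_rows:
  moves:
    - {"claw": 1.0,"delta_pos": [0,0,0.25],"twist": 0}
    - {"claw": 1.0,"delta_pos": [0,0,0.25],"twist": 0}
    - {"claw": 1.0,"delta_pos": [0,0,0.25],"twist": 0}
    - {"claw": 3.5,"delta_pos": [0,0,0.1],"twist": 0}
    - {"claw": 3.5,"delta_pos": [0,0,0],"twist": 0}
    - {"claw": 3.5,"delta_pos": [0,0,0],"twist": 0}
    - {"claw": 3.5,"delta_pos": [0,0,0],"twist": 0}

```text
clock: 8.57
tcp_pos: [0.4822, 0.2392, 0.0281]
orientation: [-0.0, 0.819, 0.573, -0.0]
wrist_force: [0.6, 1.1, 0.0]
finger_gap: 0.0347
```

Call:
play_rows:
  moves:
    - {"claw": 3.5,"delta_pos": [0,0,-2],"twist": 0}
    - {"claw": 3.5,"delta_pos": [0,0,-5],"twist": 0}
    - {"claw": 3.5,"delta_pos": [0,0,-10],"twist": 0}
    - {"claw": 3.5,"delta_pos": [0,0,-15],"twist": 0}
    - {"claw": 3.5,"delta_pos": [0,0,-15],"twist": 0}

```text
clock: 9.2
tcp_pos: [0.4851, 0.2402, 0.1827]
orientation: [0.001, 0.819, 0.573, 0.004]
wrist_force: [-0.2, -0.3, -0.1]
finger_gap: 0.0349
```

Run:
```python
from h import *
shot('wrist','w_tray2.png')
go(.53,.02,.18,100)
```

```text
delta [-19.06  11.87   0.02] twist -30.0 q6 2.23 tcp [0.4837 0.2398 0.1803] yaw 69.99 t 9.25
```

View pics/w_tray2.png

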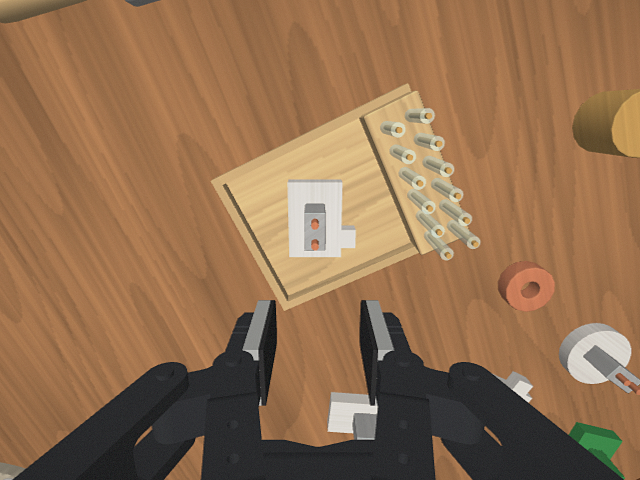

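The worn insert stands upright in the bay at (315,220), clear of the walls and stems. Next I look at the spare from above.

```bash
python3 -c "
from h import *
go(.56,.03,.18,130)"
```

```text
delta [-17.1   14.35   0.03] twist -60.0 q6 2.23 tcp [0.4837 0.2398 0.1803] yaw 69.99 t 9.25
```

Call:
play_rows:
  moves:
    - {"claw": 4,"delta_pos": [-17.1,14.3,0],"twist": -60}
    - {"claw": 4,"delta_pos": [-17.1,14.3,0],"twist": -60}
    - {"claw": 4,"delta_pos": [-17.1,14.3,0],"twist": -60}
    - {"claw": 4,"delta_pos": [-17.1,14.3,0],"twist": -60}
    - {"claw": 4,"delta_pos": [-17.1,14.3,0],"twist": -60}
    - {"claw": 4,"delta_pos": [-17.1,14.3,0],"twist": -60}
    - {"claw": 4,"delta_pos": [-17.1,14.3,0],"twist": -60}
    - {"claw": 4,"delta_pos": [-17.1,14.3,0],"twist": -60}
    - {"claw": 4,"delta_pos": [-17.1,14.3,0],"twist": -60}
    - {"claw": 4,"delta_pos": [-17.1,14.3,0],"twist": -60}

```text
clock: 10.5
tcp_pos: [0.5581, 0.0299, 0.1783]
orientation: [0.0, 0.423, 0.906, -0.0]
wrist_force: [0.5, 0.4, -0.1]
finger_gap: 0.0405
```

Run:
```python
from h import *
import pickle
go(.58,0,.1,130)
i=imaging.camera_info('wrist'); im=shot('wrist','w_sp.png'); pickle.dump(i,open('w_sp.pkl','wb'))
print(r:=[(np.round(r['extent']),round(r['conf'],2)) for r in spotter.spot_in('wrist','spare')][:4])
u,v=proj('wrist',[.583,.003,.02],i).astype(int); print(u,v); x0,y0=max(u-80,0),max(v-70,0)
cv2.imwrite('pics/w_spc.png',cv2.resize(im[y0:y0+140,x0:x0+160,::-1],None,fx=4,fy=4,interpolation=cv2.INTER_CUBIC)); print(x0,y0)
```

```text
delta [-3.7  -0.24  7.83] twist -0.0 q6 0.78 tcp [0.5581 0.0299 0.1783] yaw 129.96 t 10.5
[(array([285., 224., 357., 296.]), 0.98), (array([272., 359., 342., 429.]), 0.89)]
319 259
239 189
```

View pics/w_spc.png

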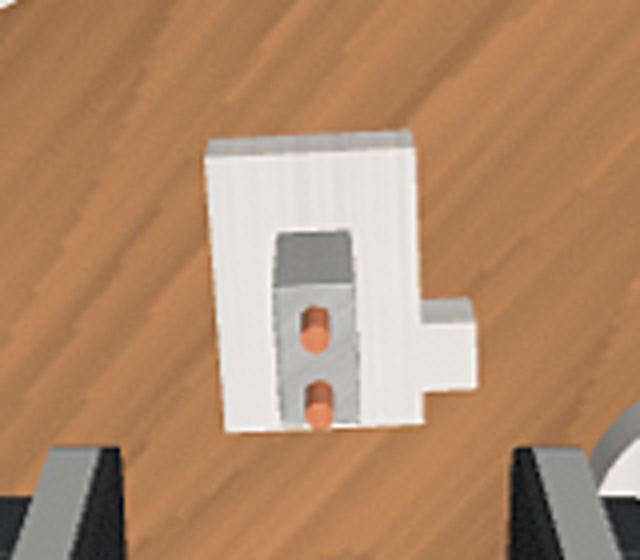

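The crop confirms a white insert with one key tab on its right side towards the bottom, in the same position as on the worn insert. This is the spare.

Run:
```python
from h import *
import pickle
i=pickle.load(open('w_sp.pkl','rb')); im=cv2.imread('pics/w_sp.png')[:,:,::-1].copy()
f=lambda a,b:(239+a/4-.4,189+b/4-.4)
px=[f(207,157),f(415,147),f(425,424),f(226,432)]
M=[(32,22),(32,-22),(-32,-22),(-32,22)]
fit('wrist',i,im,px,M,.014,0)
t,th=fit('wrist',i,im,px,M,.014,3)
a=np.degrees(th)
go(*t,.07,a);go(*t,.018,a)
```

```text
px [[290.3999938964844, 227.8000030517578], [342.3999938964844, 225.39999389648438], [344.79998779296875, 294.6000061035156], [295.1000061035156, 296.6000061035156]] c [ 0.5852 -0.0017] yaw 132.71 res mm [[0.2, 0.2], [-0.3, -0.1], [0.2, 0.0], [-0.1, -0.0]]
px [[289.5, 228.1999969482422], [342.3999938964844, 225.8000030517578], [344.3999938964844, 294.5], [294.79998779296875, 296.5]] c [ 0.585 -0.002] yaw 132.67 res mm [[-0.0, -0.2], [0.2, -0.1], [0.1, 0.1], [-0.2, 0.2]]
delta [-4.160e+00  1.000e-02  1.084e+01] twist -2.7 q6 0.78 tcp [0.5582 0.0298 0.1783] yaw 129.97 t 10.6
delta [-4.160e+00  1.000e-02  1.604e+01] twist -2.7 q6 0.78 tcp [0.5582 0.0298 0.1783] yaw 129.97 t 10.6
```

Call:
play_rows:
  moves:
    - {"claw": 4,"delta_pos": [-4.16,0,5],"twist": -2.7}
    - {"claw": 4,"delta_pos": [-4.16,0,10],"twist": -2.7}
    - {"claw": 4,"delta_pos": [-4.16,0,10],"twist": -2.7}
    - {"claw": 4,"delta_pos": [-4.16,0,12],"twist": -2.7}
    - {"claw": 4,"delta_pos": [-4.16,0,14],"twist": -2.7}
    - {"claw": 4,"delta_pos": [-4.16,0,15.8],"twist": -2.7}
    - {"claw": 4,"delta_pos": [-4.16,0,15.8],"twist": -2.7}
    - {"claw": 4,"delta_pos": [-4.16,0,15.8],"twist": -2.7}

```text
clock: 11.6
tcp_pos: [0.5861, -0.0021, 0.0224]
orientation: [0.001, 0.401, 0.916, 0.0]
wrist_force: [-0.6, -0.0, -0.1]
finger_gap: 0.0402
```

Call:
play_rows:
  moves:
    - {"claw": 1.0,"delta_pos": [0,0,0],"twist": 0}
    - {"claw": 1.0,"delta_pos": [0,0,0],"twist": 0}
    - {"claw": 1.0,"delta_pos": [0,0,0],"twist": 0}
    - {"claw": 1.0,"delta_pos": [0,0,0],"twist": 0}
    - {"claw": 1.0,"delta_pos": [0,0,0],"twist": 0}
  force: 40

```text
clock: 12.22
tcp_pos: [0.5859, -0.0023, 0.0217]
orientation: [0.001, 0.401, 0.916, 0.0]
wrist_force: [-0.6, 0.2, 5.6]
finger_gap: 0.0152
```

Call:
play_rows:
  moves:
    - {"claw": 1.0,"delta_pos": [0,0,-1],"twist": 0}
    - {"claw": 1.0,"delta_pos": [0,0,-3],"twist": 0}
    - {"claw": 1.0,"delta_pos": [0,0,-8],"twist": 0}
    - {"claw": 1.0,"delta_pos": [0,0,-13],"twist": 0}
    - {"claw": 1.0,"delta_pos": [0,0,-13],"twist": 0}

```text
clock: 12.85
tcp_pos: [0.5878, -0.0026, 0.1553]
orientation: [0.004, 0.401, 0.916, 0.001]
wrist_force: [0.4, -0.6, -3.1]
finger_gap: 0.0152
```

```bash
python3 -c "
from h import *
go(.4858,-.2295,.14,10); print(get_state()['finger_gap'],get_state()['wrist_force'])"
```

```text
delta [ -9.76 -22.89   1.47] twist 122.7 q6 0.68 tcp [ 0.5878 -0.0026  0.1553] yaw 132.68 t 12.85
0.015190537450640652 [ 0.44460074 -0.57269566 -3.08526484]
```

Call:
play_rows:
  moves:
    - {"claw": 1.0,"delta_pos": [-9.85,-22.8,1.0],"twist": 122.7}
    - {"claw": 1.0,"delta_pos": [-9.85,-22.8,1.0],"twist": 122.7}
    - {"claw": 1.0,"delta_pos": [-9.85,-22.8,1.0],"twist": 122.7}
    - {"claw": 1.0,"delta_pos": [-9.85,-22.8,1.0],"twist": 122.7}
    - {"claw": 1.0,"delta_pos": [-9.85,-22.8,1.0],"twist": 122.7}
    - {"claw": 1.0,"delta_pos": [-9.85,-22.8,1.0],"twist": 122.7}
    - {"claw": 1.0,"delta_pos": [-9.85,-22.8,1.0],"twist": 122.7}
    - {"claw": 1.0,"delta_pos": [-9.85,-22.8,1.0],"twist": 122.7}
    - {"claw": 1.0,"delta_pos": [-9.85,-22.8,1.0],"twist": 122.7}
    - {"claw": 1.0,"delta_pos": [-9.85,-22.8,1.0],"twist": 122.7}
    - {"claw": 1.0,"delta_pos": [-9.85,-22.8,1.0],"twist": 122.7}
    - {"claw": 1.0,"delta_pos": [-9.85,-22.8,1.0],"twist": 122.7}

```text
clock: 14.35
tcp_pos: [0.483, -0.2285, 0.1389]
orientation: [-0.001, 0.996, 0.085, -0.001]
wrist_force: [-0.4, -0.7, -2.8]
finger_gap: 0.0153
```

Call:
play_rows:
  moves:
    - {"claw": 1.0,"delta_pos": [0,0,0],"twist": 0}
    - {"claw": 1.0,"delta_pos": [0,0,0],"twist": 0}
    - {"claw": 1.0,"delta_pos": [0,0,0],"twist": 0}

```text
clock: 14.72
tcp_pos: [0.4839, -0.2291, 0.14]
orientation: [-0.0, 0.996, 0.087, -0.0]
wrist_force: [-0.3, -0.5, -2.1]
finger_gap: 0.0152
```

Run:
```python
from h import *
import pickle
go(.4844,-.2297,.06,10)
i=imaging.camera_info('wrist'); im=shot('wrist','w_hov.png'); pickle.dump(i,open('w_hov.pkl','wb'))
cv2.imwrite('pics/w_hovc.png',cv2.resize(im[160:400,200:440,::-1],None,fx=2.5,fy=2.5,interpolation=cv2.INTER_CUBIC))
```

```text
delta [0.04 0.07 8.  ] twist 0.0 q6 2.37 tcp [ 0.4839 -0.2291  0.14  ] yaw 10.02 t 14.725
```

View pics/w_hovc.png

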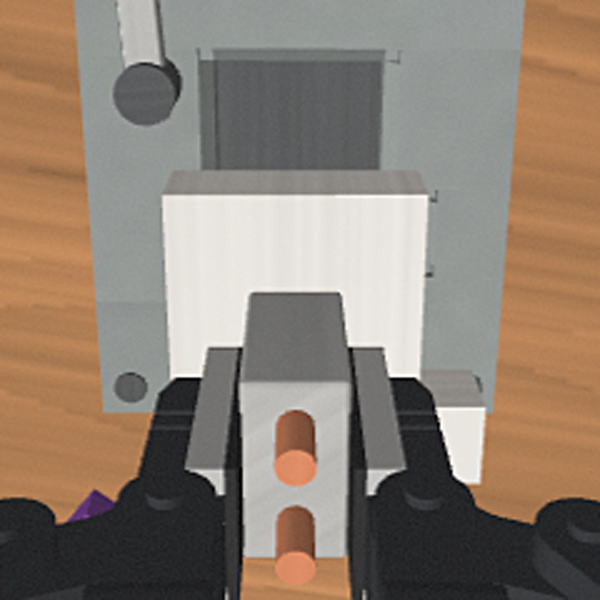

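Run:
```python
from h import *
import pickle
i=pickle.load(open('w_hov.pkl','rb'))
f=lambda a,b:(200+a/2.5-.3,160+b/2.5-.3)
th=np.radians(10); R=np.array([[np.cos(th),np.sin(th)],[-np.sin(th),np.cos(th)]]); tcp=np.array([.4839,-.2291])
for n,p,z,m in [('foottop+x+y',(163,195),.1323,(32,22)),('foottop+x-y',(428,193),.1323,(32,-22)),('footbot',(172,171),.1183,(32,22)),('footbot',(420,171),.1183,(32,-22)),
 ('tabtop',(485,406),.1323,(-8,-34)),('mouth',(198,49),.024,(37.5,27.5)),('mouth',(400,51),.024,(37.5,-27.5)),('corner',(103,412),.024,(-75,60)),('corner',(493,412),.024,(-75,-60))]:
    print(n,(R@(ray('wrist',*f(*p),z,i)[:2]-tcp)*1000-m).round(1))
```

```text
foottop+x+y [ 1.2 -0.5]
foottop+x-y [ 1.6 -0.3]
footbot [ 1.1 -0.2]
footbot [ 1.1 -0.7]
tabtop [ 1.5 -0.2]
mouth [ 1.3 -1.4]
mouth [ 0.8 -1.1]
corner [ 1.7 -1. ]
corner [ 1.8 -1.1]
```

Call:
play_rows:
  moves:
    - {"claw": 1.0,"delta_pos": [0.04,0.07,3],"twist": 0}
    - {"claw": 1.0,"delta_pos": [0.04,0.07,6],"twist": 0}
    - {"claw": 1.0,"delta_pos": [0.04,0.07,8],"twist": 0}
    - {"claw": 1.0,"delta_pos": [0.04,0.07,9],"twist": 0}
    - {"claw": 1.0,"delta_pos": [0.04,0.07,9],"twist": 0}
    - {"claw": 1.0,"delta_pos": [0.04,0.07,9],"twist": 0}

```text
clock: 15.52
tcp_pos: [0.4852, -0.2303, 0.0512]
orientation: [0.001, 0.996, 0.087, 0.001]
wrist_force: [0.1, 0.8, -2.8]
finger_gap: 0.0156
```

```bash
python3 -c "
from h import *
go(.4844,-.2297,.0317,10); print(get_state()['wrist_force'])"
```

```text
delta [-0.08 -0.07  1.95] twist -0.0 q6 2.37 tcp [ 0.4852 -0.2303  0.0512] yaw 9.99 t 15.525
[ 0.10583941  0.7716794  -2.7613286 ]
```

Call:
play_rows:
  moves:
    - {"claw": 1.0,"delta_pos": [-0.1,-0.06,0.3],"twist": 0}
    - {"claw": 1.0,"delta_pos": [-0.1,-0.06,0.7],"twist": 0}
    - {"claw": 1.0,"delta_pos": [-0.1,-0.06,1.1],"twist": 0}
    - {"claw": 1.0,"delta_pos": [-0.1,-0.06,1.4],"twist": 0}
    - {"claw": 1.0,"delta_pos": [-0.1,-0.06,1.7],"twist": 0}
    - {"claw": 1.0,"delta_pos": [-0.1,-0.06,1.9],"twist": 0}
    - {"claw": 1.0,"delta_pos": [-0.1,-0.06,1.9],"twist": 0}

```text
clock: 16.4
tcp_pos: [0.4834, -0.2293, 0.0317]
orientation: [0.0, 0.996, 0.087, -0.0]
wrist_force: [-1.5, 2.1, 2.9]
finger_gap: 0.0151
```

Call:
play_rows:
  moves:
    - {"claw": 3.5,"delta_pos": [0,0,0],"twist": 0}
    - {"claw": 3.5,"delta_pos": [0,0,0],"twist": 0}
    - {"claw": 3.5,"delta_pos": [0,0,0],"twist": 0}
    - {"claw": 3.5,"delta_pos": [0,0,-2],"twist": 0}
    - {"claw": 3.5,"delta_pos": [0,0,-5],"twist": 0}
    - {"claw": 3.5,"delta_pos": [0,0,-10],"twist": 0}
    - {"claw": 3.5,"delta_pos": [0,0,-15],"twist": 0}
    - {"claw": 3.5,"delta_pos": [0,0,-15],"twist": 0}
    - {"claw": 3.5,"delta_pos": [0,0,-15],"twist": 0}

```text
clock: 17.52
tcp_pos: [0.4834, -0.2293, 0.181]
orientation: [0.0, 0.996, 0.087, 0.0]
wrist_force: [-1.0, 0.4, -1.1]
finger_gap: 0.0352
```

Run:
```python
from h import *
import pickle
go(.575,-.172,.15,10)
i=imaging.camera_info('wrist'); im=shot('wrist','w_seat.png'); pickle.dump(i,open('w_seat.pkl','wb'))
u,v=proj('wrist',[.505,-.21,.024],i).astype(int); x0,y0=u-100,max(v-110,0)
cv2.imwrite('pics/w_seatc.png',cv2.resize(im[y0:y0+190,x0:x0+200,::-1],None,fx=3,fy=3,interpolation=cv2.INTER_CUBIC)); print(x0,y0)
```

```text
delta [10.02 -4.06  3.1 ] twist -0.0 q6 2.37 tcp [ 0.4834 -0.2293  0.181 ] yaw 9.98 t 17.525
198 78
```

View pics/w_seatc.png

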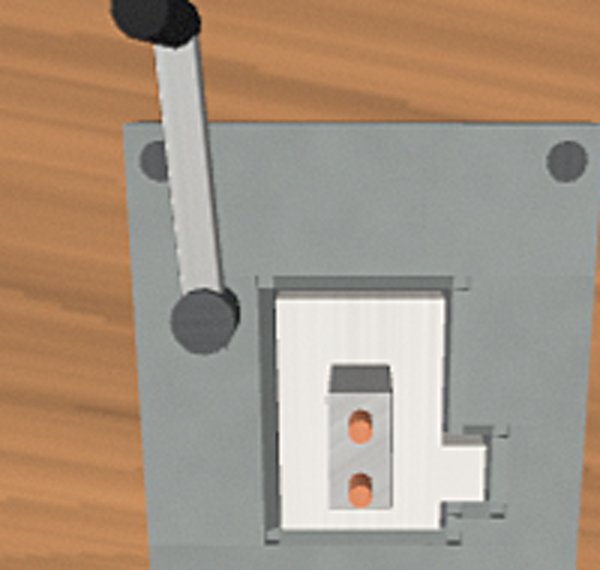

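Seen from above, the spare sits in the pocket with its tab in the key slot. The clamp pin is at the top left, still open.

Run:
```python
from h import *
import pickle
i=pickle.load(open('w_seat.pkl','rb')); im=cv2.imread('pics/w_seat.png')[:,:,::-1].copy()
f=lambda a,b:(198+a/3-.3,78+b/3-.3)
M=[(32,22),(32,-22),(-32,-22),(-32,22)]
for z in (.024,.028): fit('wrist',i,im,[f(276,297),f(444,297),f(442,529),f(282,529)],M,z,0)
fit('wrist',i,im,[f(276,297),f(444,297),f(442,529),f(282,529)],M,.024,3)
fit('wrist',i,im,[f(258,278),f(467,278),f(270,543),f(460,543)],[(37.5,27.5),(37.5,-27.5),(-37.5,27.5),(-37.5,-27.5)],.024,0)
print('piv',ray('wrist',*f(203,322),.04,i)[:2],'pin',ray('wrist',*f(141,8),.078,i)[:2])
go(.575,-.172,.15,-170)
```

```text
px [[289.70001220703125, 176.6999969482422], [345.70001220703125, 176.6999969482422], [345.0, 254.0], [291.70001220703125, 254.0]] c [ 0.4851 -0.2295] yaw 10.29 res mm [[0.4, 0.0], [0.1, 0.2], [-0.4, -0.4], [-0.2, 0.2]]
px [[289.70001220703125, 176.6999969482422], [345.70001220703125, 176.6999969482422], [345.0, 254.0], [291.70001220703125, 254.0]] c [ 0.4861 -0.2293] yaw 10.29 res mm [[0.1, -0.3], [-0.3, 0.4], [0.0, -0.1], [0.3, -0.1]]
px [[289.3999938964844, 177.39999389648438], [346.29998779296875, 177.60000610351562], [344.20001220703125, 253.6999969482422], [291.20001220703125, 253.5]] c [ 0.4849 -0.2293] yaw 9.82 res mm [[-0.2, 0.2], [-0.1, -0.2], [0.2, -0.1], [0.2, 0.2]]
px [[283.70001220703125, 170.39999389648438], [353.3999938964844, 170.39999389648438], [287.70001220703125, 258.70001220703125], [351.0, 258.70001220703125]] c [ 0.4855 -0.2302] yaw 10.33 res mm [[-0.4, -0.4], [-0.9, 0.4], [1.0, -0.9], [0.3, 0.9]]
piv [ 0.50655572 -0.18587916] pin [ 0.57431292 -0.16968393]
delta [10.07 -4.01  3.01] twist 180.0 q6 2.37 tcp [ 0.4829 -0.229   0.1802] yaw 9.98 t 17.575
```

Call:
play_rows:
  moves:
    - {"claw": 3.5,"delta_pos": [10,-4,0],"twist": -90}
    - {"claw": 3.5,"delta_pos": [10,-4,0],"twist": -90}
    - {"claw": 3.5,"delta_pos": [10,-4,0],"twist": -90}
    - {"claw": 3.5,"delta_pos": [10,-4,0],"twist": -90}
    - {"claw": 3.5,"delta_pos": [10,-4,0],"twist": -90}
    - {"claw": 3.5,"delta_pos": [10,-4,0],"twist": -90}
    - {"claw": 3.5,"delta_pos": [10,-4,0],"twist": -90}
    - {"claw": 3.5,"delta_pos": [10,-4,0],"twist": -90}
    - {"claw": 3.5,"delta_pos": [10,-4,0],"twist": -90}
    - {"claw": 3.5,"delta_pos": [10,-4,0],"twist": -90}

```text
clock: 18.82
tcp_pos: [0.5741, -0.1723, 0.1794]
orientation: [-0.002, 0.643, 0.766, -0.0]
wrist_force: [-0.1, 0.0, -0.4]
finger_gap: 0.0351
```

Call:
play_rows:
  moves:
    - {"claw": 3.5,"delta_pos": [0,0,0],"twist": -89.5}
    - {"claw": 3.5,"delta_pos": [0,0,0],"twist": -89.5}
    - {"claw": 3.5,"delta_pos": [0,0,0],"twist": -89.5}
    - {"claw": 3.5,"delta_pos": [0,0,0],"twist": -89.5}
    - {"claw": 3.5,"delta_pos": [0,0,0],"twist": -89.5}
    - {"claw": 3.5,"delta_pos": [0,0,0],"twist": -89.5}
    - {"claw": 3.5,"delta_pos": [0,0,0],"twist": -89.5}
    - {"claw": 3.5,"delta_pos": [0,0,0],"twist": -89.5}
    - {"claw": 3.5,"delta_pos": [0,0,0],"twist": -89.5}
    - {"claw": 3.5,"delta_pos": [0,0,0],"twist": -89.5}
    - {"claw": 3.5,"delta_pos": [0,0,0],"twist": -89.5}

```text
clock: 20.2
tcp_pos: [0.5748, -0.1725, 0.1807]
orientation: [-0.0, -0.082, 0.997, 0.0]
wrist_force: [0.5, -0.9, -0.3]
finger_gap: 0.0351
```

Run:
```python
from h import *
go(.5747,-.1708,.048,-169)
```

```text
delta [-0.03  0.17 13.27] twist -1.6 q6 -0.59 tcp [ 0.5748 -0.1725  0.1807] yaw -170.62 t 20.2
```

Call:
play_rows:
  moves:
    - {"claw": 3.5,"delta_pos": [0,0.17,4],"twist": -1.5}
    - {"claw": 3.5,"delta_pos": [0,0.17,8],"twist": -1.5}
    - {"claw": 3.5,"delta_pos": [0,0.17,9],"twist": -1.5}
    - {"claw": 3.5,"delta_pos": [0,0.17,11],"twist": -1.5}
    - {"claw": 3.5,"delta_pos": [0,0.17,13],"twist": -1.5}
    - {"claw": 2.2,"delta_pos": [0,0.17,13],"twist": -1.5}
    - {"claw": 2.2,"delta_pos": [0,0.17,13],"twist": -1.5}
    - {"claw": 2.2,"delta_pos": [0,0.17,13],"twist": -1.5}

```text
clock: 21.2
tcp_pos: [0.5757, -0.1714, 0.0527]
orientation: [0.001, -0.096, 0.995, -0.001]
wrist_force: [-0.5, -0.7, -0.3]
finger_gap: 0.0222
```

Run:
```python
from h import *
from scipy.spatial.transform import Rotation as R
s=get_state(); q=s['orientation']; M=R.from_quat([q[1],q[2],q[3],q[0]]).as_matrix(); print(s['tcp_pos'],s['wrist_force'],yaw())
piv=np.array([.5059,-.1855])
for p in [0,-10,-20,-30,-40,-50,-60,-70,-78,-84,-87]:
    a=np.radians(p); C=np.array([*(piv+.07*np.array([np.cos(a),np.sin(a)])),s['tcp_pos'][2]])
    print(p,(M.T@(C-s['tcp_pos'])*100).round(1)[:2],round((yaw()-(p+180)+180)%360-180,0))
```

```text
[ 0.57569428 -0.17141358  0.05271417] [-0.5340997  -0.65666204 -0.27093638] -169.02328814783988
0 [ 0.2 -1.4] 11.0
-10 [ 0.6 -2.6] 21.0
-20 [ 1.1 -3.7] 31.0
-30 [ 1.8 -4.6] 41.0
-40 [ 2.7 -5.5] 51.0
-50 [ 3.7 -6.2] 61.0
-60 [ 4.8 -6.7] 71.0
-70 [ 6. -7.] 81.0
-78 [ 7.  -7.1] 89.0
-84 [ 7.7 -7. ] 95.0
-87 [ 8.1 -7. ] 98.0
```

Call:
play_rows:
  moves:
    - {"claw": 2.2,"delta_pos": [0.2,-1.4,0],"twist": 11}
    - {"claw": 2.2,"delta_pos": [0.6,-2.6,0],"twist": 21}
    - {"claw": 2.2,"delta_pos": [1.1,-3.7,0],"twist": 31}
    - {"claw": 2.2,"delta_pos": [1.8,-4.6,0],"twist": 41}
    - {"claw": 2.2,"delta_pos": [2.7,-5.5,0],"twist": 51}
    - {"claw": 2.2,"delta_pos": [3.7,-6.2,0],"twist": 61}
    - {"claw": 2.2,"delta_pos": [4.8,-6.7,0],"twist": 71}
    - {"claw": 2.2,"delta_pos": [6.0,-7.0,0],"twist": 81}
    - {"claw": 2.2,"delta_pos": [7.0,-7.1,0],"twist": 89}
    - {"claw": 2.2,"delta_pos": [7.7,-7.0,0],"twist": 91}
    - {"claw": 2.2,"delta_pos": [7.9,-7.0,0],"twist": 91}
    - {"claw": 2.2,"delta_pos": [7.9,-7.0,0],"twist": 91}

```text
clock: 22.7
tcp_pos: [0.5129, -0.2551, 0.0523]
orientation: [0.002, 0.642, 0.767, 0.001]
wrist_force: [5.4, 0.9, -0.4]
finger_gap: 0.0221
```

Call:
play_rows:
  moves:
    - {"claw": 2.2,"delta_pos": [0,0.4,0],"twist": 0}
    - {"claw": 2.8,"delta_pos": [0,0.4,0],"twist": 0}
    - {"claw": 2.8,"delta_pos": [0,0.4,0],"twist": 0}
    - {"claw": 2.8,"delta_pos": [0,0.4,-3],"twist": 0}
    - {"claw": 2.8,"delta_pos": [0,0.4,-8],"twist": 0}
    - {"claw": 2.8,"delta_pos": [0,0.4,-14],"twist": 0}
    - {"claw": 2.8,"delta_pos": [-8,0.4,-16],"twist": 0}
    - {"claw": 2.8,"delta_pos": [-8,0.4,-16],"twist": 0}
    - {"claw": 2.8,"delta_pos": [-8,0.4,-16],"twist": 0}

```text
clock: 23.82
tcp_pos: [0.5282, -0.3344, 0.2113]
orientation: [0.0, 0.644, 0.765, -0.0]
wrist_force: [-0.3, 0.5, 0.7]
finger_gap: 0.0279
```

Run:
```python
from h import *
import pickle
go(.5,-.25,.2,100)
i=imaging.camera_info('wrist'); im=shot('wrist','w_end.png'); pickle.dump(i,open('w_end.pkl','wb'))
s=shot('scene','s_end.png')
cv2.imwrite('pics/end.png',np.vstack([cv2.resize(im[0:300,150:550,::-1],(600,450)),])) 
a=cv2.resize(im[0:300,120:520,::-1],(480,360)); b=cv2.resize(s[160:400,100:520,::-1],(480,274)); 
cv2.imwrite('pics/end.png',np.vstack([a,b])[:600])
```

```text
delta [ 8.79 -1.34  1.12] twist -0.1 q6 0.71 tcp [ 0.5282 -0.3344  0.2113] yaw 99.87 t 23.825
```

View pics/end.png

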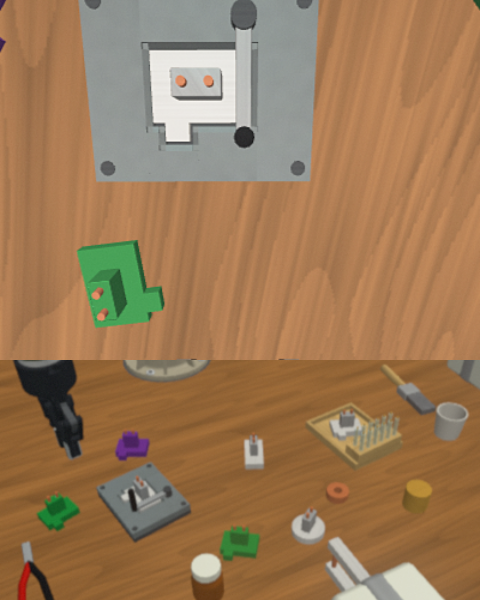

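The clamp arm lies square over the foot's +x end, the spare is in the pocket, and the worn insert stands in the bay. I do one numeric check of the clamp angle, then hand in.

Run:
```python
from h import *
import pickle
i=pickle.load(open('w_end.pkl','rb'))
pin=ray('wrist',120+244/1.2,137/1.2,.078,i)[:2]; d=pin-np.array([.5059,-.1855]); a=np.degrees(np.arctan2(d[1],d[0]))-10+90
print(pin,'clamp deg',a,get_state()['wrist_force'])
if abs(a)<5: env.hand_in(); print('handed in')
```

```text
[ 0.51857657 -0.25486484] clamp deg 0.3566363115850777 [ 0.18143025  0.06136369 -0.96028898]
the job is handed in; nothing more can be done
handed in
```

The changeover is done and handed in at about 24 s on the robot clock. `hand_in()` reports no verdict, so what follows rests on my own measurements.

- **Worn insert:** it stands upright in the tray bay, let go, about 8 mm from the bay's centre. The pictures show it clear of the walls and the stems.
- **Spare:** I used the white keyed insert from the middle of the row. It sits in the pocket within about 1 mm of centre and 0.3° of square. The downward force changed as it reached the floor depth, and its apparent size in the picture fits a foot flush with the plate. The picture could not tell a few millimetres of height apart, so the force and the depth reached are the main evidence that it is fully home.
- **Clamp:** the arm is shut, about 0.4° from its stop by the last picture. The push ended with about 5 N against the stop.
- **Everything else:** the other inserts, the look-alikes and the bystanders in view stand where they were in the last scene picture, judged by eye. The gripper is open and well clear, and the wrist force reads about 1 N or less.

No check failed. The networks missed the tray in the wrist picture, so I measured it from its rim corners. These fitted walls 18 mm above the bench better than 18 mm above the bay floor.

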